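# Roll down the lipping on an arched frame rail

## Task

Take the hand roller from its stand, set its wheel on the red-taped end of the arched rail and, pressing down with about 9 N all the time, roll along the curve to the yellow-taped crown, keep it pressed there on the yellow for 5 seconds, and go on to the green-taped end without lifting off on the way. The rail rides on a damped, free-running slide that runs away from under the wheel whenever you press off the crown: do not let it reach its end stops, touch it with the wheel only and leave the other things on the bench alone. Then lift the roller about 100 mm clear of the rail and finish while holding it there, upright and still.

Things in the scene. Friction and masses are not known exactly. Their poses are not given: they have to be found in the camera images.
- slide_base: Green feed slide fixed to the bench: plate 150 x 520 mm with two steel rods and an upright plate at each end. Origin at the centre of its underside on the bench; its y axis is the direction of travel (from the red end to the green end of the rail), z up. It stands anywhere within about 80 mm and turned up to 0.25 rad.
- carriage (a joint): Travel of the dark steel carriage (with bed and rail) along slide_base y, m: 0 mid-way, end stops at -0.16 and +0.16 (past 0.155 counts as hitting). Starts at rest between -0.10 and -0.02. No spring, no dry friction; oil damper 22 N s/m. Moving mass nominally 6 kg in all (carriage 5, which may differ by 25 %; bed 0.4, rail 0.6).
- bed (a joint): How far the plywood bed with the rail is pressed down into the carriage, m: 0 up to 0.03 (bottomed). Spring 500 N/m, preloaded by 2 N against its upper stop, damper 12 N s/m: the downward press is about 2 N + 500 N/m x value (9 N at 0.014).
- rail: Arched wooden rail on the bed, 44 mm wide (x), 160 mm long (y). Origin on its centre line at the underside of the bed, 75 mm above the bench unpressed; axes parallel to slide_base; moves with carriage and bed. Tape on the arc (y from the crown): red -58 to -32 mm, yellow -16 to 16, green 32 to 58. Press 4 to 14 N; set down on the red, lift off on the green, stay within 4 mm of the arc between.
- rail_crown (a point): Top of the arch at its middle (rail y = 0), 50 mm above the rail origin, 125 mm above the bench unpressed. With the wheel centre at y off the crown, a press F pushes rail and carriage along y by about -F*y/0.272: to +y when the wheel is on the red side, to -y on the green side. Away from the crown there is no balance.
- rail_arc_centre (a point): Centre of the rail's upper arc (radius 250 mm, about a line along x), straight below the crown; moves with the rail. A touching wheel has its centre 272 mm from here. The wheel is on the red when its centre is at rail y below -0.035, on the yellow within 0.018 of 0, on the green above 0.035.
- roller_tool: Hand roller, 135 mm tall, 0.33 kg. Origin at the wheel's lowest point, z up the handle. Orange free-turning wheel, 32 mm wide, axle along tool x (it rolls along tool y), fork 44 mm wide; black guard plate 66 x 66 mm at 55 to 63 mm; blue square handle 26 x 26 mm from 63 to 135 mm. For rolling turn tool x parallel to rail x (either way round).
- roller_centre (a point): Centre of the wheel (radius 22 mm), 22 mm above the tool origin.
- handle_grip (a point): Point on the handle axis to grip, 105 mm above the tool origin (30 mm below the handle's top).
- stand: Wooden stand fixed to the bench, 100 x 100 mm, 60 mm high, origin at the centre of its underside. The roller hangs upright in its 54 x 54 mm square hole with the guard plate resting on the top, axes parallel to the stand's (yaw up to 0.4 rad); lift it straight up by at least 60 mm to free it.
- glue_bottle: White glue bottle, 64 mm diameter, 150 mm high, a bystander; origin at the centre of its underside.
- filler_tub: White tub of wood filler with blue band, 100 mm diameter, 90 mm high, a bystander; origin at the centre of its underside.
- tape_roll: Yellow roll of tape lying flat, 90 mm diameter, 25 mm high, a bystander; origin at the centre of its underside.
Things that resemble listed ones, but are neither listed nor needed, are in the scene too. Leave any pink look-alike of the roller_tool alone.

How it is judged:
On the way, in this order (a step that is already met when the one before it is completed fails the run):
1. the roller is lifted out of its stand (height (world z) of roller_tool above 0.06 m and contact force between roller_tool and the fingers above 2 N), for 0.1 s.
2. the wheel presses on the red end with 4 to 14 N (contact force between roller_tool and rail between 4 and 14 N and y of roller_centre in the frame of rail between -0.075 and -0.035 m), for 0.2 s.
3. it rolls up the flank between red and yellow with 4 to 14 N (contact force between roller_tool and rail between 4 and 14 N and y of roller_centre in the frame of rail between -0.033 and -0.014 m), for 0.1 s.
4. the wheel presses on the yellow crown with 4 to 14 N for 5 s without a break (contact force between roller_tool and rail between 4 and 14 N and y of roller_centre in the frame of rail between -0.018 and 0.018 m), for 5 s.
5. it rolls down the flank between yellow and green with 4 to 14 N (contact force between roller_tool and rail between 4 and 14 N and y of roller_centre in the frame of rail between 0.0185 and 0.034 m), for 0.1 s.
6. the wheel presses on the green end with 4 to 14 N (contact force between roller_tool and rail between 4 and 14 N and y of roller_centre in the frame of rail between 0.035 and 0.075 m), for 0.2 s.
At the end, for the whole second after the job is handed in: The roller is held in the gripper, upright within 0.25 rad and still (under 0.05 m/s), with its wheel centre more than 195 mm above the bench, touching nothing of the slide; the bed has sprung back up (within 4 mm) and the carriage has come to rest (under 0.05 m/s) (height (world z) of roller_centre above 0.195 m and contact force between roller_tool and the fingers above 2 N and contact force between roller_tool and slide_base below 0.2 N and angle between roller_tool's own z axis and vertical below 0.25 rad and linear speed of roller_tool below 0.05 m/s and value of joint bed below 0.004 m and velocity of joint carriage between -0.05 and 0.05 m/s); the arm keeps its last pose, push and grip.
It fails at once if the carriage reaches an end stop (beyond 155 mm from the middle) (value of joint carriage above 0.155 m or value of joint carriage below -0.155 m).
It fails at once if the roller presses the rail with more than 22 N (contact force between roller_tool and rail above 22 N).
It fails at once if the wheel is lifted 4 mm or more off the arc between red and green, or set down there (y of roller_centre in the frame of rail between -0.034 and 0.034 m and x of roller_centre in the frame of rail between -0.03 and 0.03 m and distance between roller_centre and rail_arc_centre between 0.276 and 0.292 m).
It fails at once if the gripper or arm touches the slide, carriage or rail (contact force between any of the arm, the fingers and slide_base above 1 N).
It fails at once if a bystander is moved by more than 30 mm (distance of any of glue_bottle, filler_tub, tape_roll from where it was at the start of the episode above 0.03 m).
It also fails if it takes over 51 s, if anything falls off the work surface, if the arm or the gripper's body presses on something with over 40 N, if the wrist force passes 120 N, or if a joint passes its speed limit or range.

## Robot

A 6-joint arm with a two-finger parallel gripper is mounted at the origin on the work surface. World frame = base frame: x ahead of the robot, y to its left, z up, the work surface at z = 0. Lengths are in m, angles in rad, forces in N, time in s.
With the tool pointing down it reaches from about 0.225 to 0.875 m from the base axis. Payload 3.4 kg.
Tool frame: the origin (TCP) lies between the finger pads, 19 mm behind the fingertips; this is the grasp point; z points along the fingers, y is the line along which they close (so a half turn about z gives the same grasp; the last joint's range is limited). The gripper opens to 85 mm and grips with 20 to 120 N. Pads are 22 mm wide; open, the fingers measure 114 mm over their backs; the gripper's body (76 mm by 85 mm) begins 54 mm behind the grasp point. The pads swing forward as they close: fully open they stand 13 mm farther back than shut.
Start: joints at [1.134, 0.276, 1.505, -0, 1.361, -0.121], TCP at [0.179, 0.547, 0.25] pointing down, gripper open.
Joint ranges: [-2.89, 2.89], [-0.75, 2.08], [0.22, 2.7], [-1.18, 4.32], [0.11, 2.71], [-2.7, 2.7]. Speed limits (rad/s): [2.57, 2.57, 3.14, 3.14, 3.14, 3.14].

## Interface

Orientations are given as a unit quaternion [w, x, y, z].
In Python, from rig import readout, imaging, manip gives the robot as it stands. The module is installed in compiled form; this text tells all that it offers.
- The arm moves only by the tool servo_tool, never from a script. Its argument "moves" is a list of rows, each an object with "dp": the shift along the tool's x, y, z in units of 0.2 m (1.0 is 0.2 m), a list of three; "delta_rot": the turn, a rotation vector about the tool's x, y, z in units of 0.1 rad (1.0 is 0.1 rad), a list of three; "fingers": the opening, from 0 (shut) to 1 (fully open). In form: [{"dp": [dx, dy, dz], "delta_rot": [wx, wy, wz], "fingers": fingers}, ...]. A call has 1 to 5 rows; each row shifts and turns the commanded pose from where the row before left it, along the tool's axes as they then stand; what a row does not reach is not made up. A row lasts 1/10 s, in which the tool goes at most 50 mm and 8.59 degrees, less where a joint would pass 70% of its speed; a pose out of reach is approached as far as the arm can. A call with a number of a shift or a turn outside -1 to 1 is refused whole. A call with a gripper value outside its range is refused whole. The fingers move at their own pace and stop on an object; "force" is the grip in N (left out, the last holds). Time passes only in rows, so rows that do not move let the fingers close. It gives the time, the measured TCP pose, the force, the opening and the grip force at its end, in the units of the state.
- readout.get_state(): the state, without advancing time (a new reading comes with each control period).
- imaging.get_image(name): name is "scene" or "top"; returns (picture, depth): 384x512x3 uint8, red, green, blue; 384x512 float32, m along the optical axis (not along the pixel's ray), 0 where there is no reading.
- imaging.calibration(name): a dict with "intrinsics" (3x3 intrinsics, pixels), "R" (3x3) and "t" (3): a world point X has camera coordinates R X + t. Camera axes: x right, y down, z forward; pixel columns grow to the right and rows downward; lengths in m; the calibration is good to about 2 mm. A picture is of the moment at which its call begins. calibration takes no time and is no camera call.
- manip.sign_off(): hands the job in; it is judged then, once.
The state is a dict: "clock": time; "qpos": joint angles; "qd": joint speeds; "effort": joint torques, N m; "position": TCP position; "ee_rot": TCP orientation; "contact_force": force on the tool from outside, world axes, zero at the start; "moment": the same for the moment, N m; "width": finger opening in m; "gripper_force": force on a finger pad.
Only numpy, scipy, OpenCV 4.12 (cv2) and the standard library are available. Lean on these libraries where they do the work, as an engineer would, in place of code of your own. Each camera call takes 0.05 s, during which the arm holds its last target. There are 200 camera calls.

## Working session

There is one attempt and no reset: what is moved stays moved. The work goes in short steps, Python scripts to look and compute and a tool call to move; the robot and the scene stay as the last step left them, time stands still between calls to the robot, and variables do not carry over. Pictures are saved under pics/ and viewed, at most 10 in all, crops included, and the job is handed in when it is done.

Besides the shell and the picture viewer there is one more tool, called after "Call:" in YAML: its name, and indented under it one key for each argument. servo_tool: Moves the arm, as the interface text tells. Its arguments: {"type":"object","properties":{"moves":{"type":"array"},"force":{"type":"number"}},"required":["moves"]}

```bash
mkdir -p pics; cat > h.py <<'E'
import numpy as np, cv2
from rig import readout, imaging, manip
def cam(n):
    c=imaging.calibration(n); return np.array(c["intrinsics"]),np.array(c["R"]),np.array(c["t"])
def cloud(n,d):
    K,R,t=cam(n); v,u=np.mgrid[:d.shape[0],:d.shape[1]]
    P=np.stack([(u-K[0,2])/K[0,0]*d,(v-K[1,2])/K[1,1]*d,d],-1)
    return (P-t)@R
def proj(n,X):
    K,R,t=cam(n); c=K@(R@np.asarray(X)+t); return c[:2]/c[2]
E
python3 - <<'E'
from h import *
for n in("scene","top"):
    im,d=imaging.get_image(n); np.savez(f"pics/{n}0.npz",im=im,d=d)
    cv2.imwrite(f"pics/{n}0.png",cv2.resize(im[:,:,::-1],(800,600)))
    K,R,t=cam(n); print(n,K.round(1).tolist(),(-R.T@t).round(3),R.round(3).tolist())
print(readout.get_state())
E
```

```text
scene [[400.0, 0.0, 258.6], [0.0, 400.0, 188.4], [0.0, 0.0, 1.0]] [1.165 0.485 0.606] [[-0.696, 0.718, 0.022], [0.38, 0.394, -0.837], [-0.609, -0.574, -0.547]]
top [[435.5, 0.0, 253.6], [0.0, 435.5, 192.3], [0.0, 0.0, 1.0]] [ 0.454 -0.128  0.984] [[-0.013, -1.0, 0.011], [-0.995, 0.012, -0.104], [0.104, -0.012, -0.995]]
{'clock': 0.1, 'qpos': array([ 1.13402752e+00,  2.76500970e-01,  1.50600983e+00,  1.03981753e-05,
        1.36072310e+00, -1.20990044e-01]), 'qd': array([ 0.00071692,  0.00016766, -0.00343103,  0.00064362,  0.00012151,
       -0.00090177]), 'effort': array([ 7.81313265e-04, -4.17698193e+01, -2.46404886e+01, -4.19760690e-04,
        5.83367670e-03,  4.36100180e-06]), 'position': array([0.17837377, 0.54615741, 0.24924244]), 'ee_rot': array([-2.30787902e-04,  1.57235217e-01,  9.87560840e-01, -7.87520155e-04]), 'contact_force': array([ 0.45757788,  0.81627374, -0.8337862 ]), 'moment': array([-0.01140082,  0.0511726 ,  0.06125623]), 'gripper_force': 0.0, 'width': 0.085241460414288}
```

View pics/top0.png

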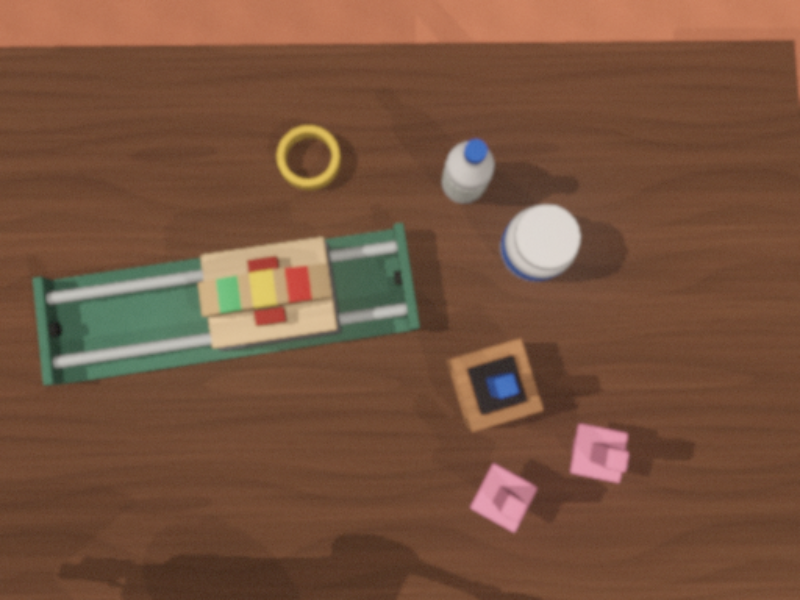

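View pics/scene0.png

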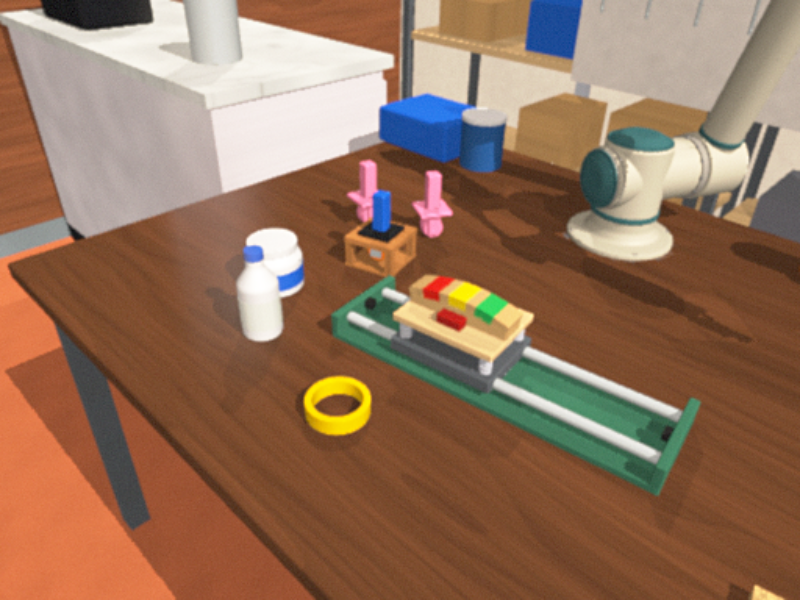

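The top view shows the blue-handled roller in the wooden stand at (500,385). Two pink look-alikes stand at (600,455) and (503,497). The rail is at (262,288), with red on the right (298,285) and green on the left (228,294). The blue handle with its black guard plate sitting in the stand fits the description, and the pink ones don't. The crop below confirms it while I measure.

```bash
python3 - <<'E'
from h import *
T=np.load("pics/top0.npz"); im,d=T["im"],T["d"]; P=cloud("top",d)
S=np.load("pics/scene0.npz"); sim,sd=S["im"],S["d"]; Q=cloud("scene",sd)
cv2.imwrite("pics/crop.png",cv2.resize(np.hstack([im[210:330,270:420],sim[90:180,210:322][:, :].repeat(1,0) if 0 else cv2.resize(sim[90:180,210:322],(150,120))])[:,:,::-1],(800,320)))
hsv=cv2.cvtColor(im,cv2.COLOR_RGB2HSV); sh=cv2.cvtColor(sim,cv2.COLOR_RGB2HSV)
def rep(n,h,P,lo,hi,zr,box):
    m=cv2.inRange(h,lo,hi)>0; b=np.zeros_like(m); b[box[1]:box[3],box[0]:box[2]]=1
    m&=b&(P[...,2]>zr[0])&(P[...,2]<zr[1]); m=cv2.erode(m.astype(np.uint8),np.ones((2,2)))>0; p=P[m]
    r=cv2.minAreaRect((p[:,:2]*1000).astype(np.float32)); print(n,len(p),"med",np.median(p,0).round(4),"rect",np.round(r[0],1),np.round(r[1],1),round(r[2],1)); return p
tb=(280,210,360,280)
rep("handle top",hsv,P,(100,120,60),(125,255,255),(.125,.155),tb)
rep("handle scene",sh,Q,(100,120,40),(125,255,255),(.07,.16),(225,110,260,160))
rep("stand",hsv,P,(5,80,60),(22,255,255),(.05,.07),tb)
for n,lo,hi in(("red",(0,150,120),(8,255,255)),("yel",(20,150,120),(32,255,255)),("grn",(50,120,120),(75,255,255))):
    rep(n,hsv,P,lo,hi,(.095,.14),(110,140,230,230)); rep(n+" s",sh,Q,lo,hi,(.095,.14),(240,170,350,230))
g=rep("base",hsv,P,(60,70,20),(90,255,200),(-.01,.1),(10,130,280,260))
rep("plates top",hsv,P,(60,70,20),(90,255,200),(.03,.1),(10,130,280,260))
for bx in((10,130,50,260),(230,130,280,260)): rep("endplate",hsv,P,(60,70,20),(90,255,200),(.03,.1),bx)
rep("bed",hsv,P,(8,50,120),(25,170,255),(.07,.095),(110,140,230,230))
for a in ("bottle",(0,0)),: pass
E
```

```text
handle top 164 med [ 0.4347 -0.2706  0.1421] rect [ 434.5 -270.7] [24.  25.9] 13.4
handle scene 229 med [ 0.443  -0.2586  0.1067] rect [ 437.6 -260.3] [22.  31.6] 62.0
stand 1122 med [ 0.4331 -0.2693  0.0624] rect [ 433.9 -271.8] [97.7 98.5] 15.8
red 467 med [ 0.5621 -0.0018  0.1195] rect [562.8  10.8] [82.1 73.1] 6.9
red s 231 med [0.589  0.0035 0.1092] rect [584.1  15.4] [94.4 41.9] 60.7
yel 0 med [nan nan nan] rect [0. 0.] [0. 0.] 0.0
yel s 185 med [0.5736 0.0374 0.1231] rect [563.5  36.2] [45.  28.8] 5.7
grn 0 med [nan nan nan] rect [0. 0.] [0. 0.] 0.0
grn s 179 med [0.5641 0.0813 0.1192] rect [557.3  80.1] [43.5 25.5] 8.9
base 4948 med [0.5338 0.2293 0.0138] rect [550.9  96.8] [144.  513.7] 7.9
plates top 636 med [0.5412 0.3376 0.0459] rect [551.4  96.9] [144.  513.5] 8.0
endplate 386 med [0.5154 0.3441 0.0449] rect [516.3 345.2] [144.   11.5] 8.6
endplate 250 med [ 0.5831 -0.1528  0.0468] rect [ 585.8 -152.3] [142.4  10.4] 8.1
bed 2270 med [0.5352 0.0258 0.0885] rect [560.7  30.9] [122.8 162.6] 8.0
  return _methods._mean(a, axis=axis, dtype=dtype,
  ret = um.true_divide(
```

View pics/crop.png

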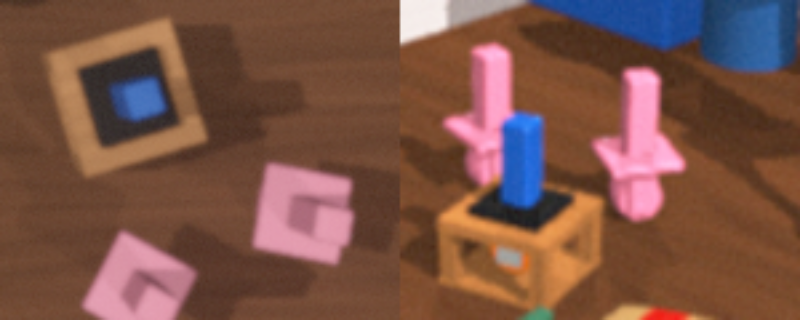

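The crop confirms it: the blue handle and black guard plate sit in the stand, and the pink ones stand free on the bench. Next I fix the crown tape measurement and plan the transit rows.

```bash
cat >> h.py <<'E'
C=np.array([.551,.0969]); YAW=.139
YD=np.array([-np.sin(YAW),np.cos(YAW)]); XD=np.array([np.cos(YAW),np.sin(YAW)])
def rows(target,close,n):
    """rows from measured pose to target xyz and closing-line angle (rad)"""
    s=readout.get_state(); p=s["position"].copy(); w,x,y,z=s["ee_rot"]; a=2*np.arctan2(y,x)
    c=a-np.pi/2; dyaw=(close-c+np.pi/2)%np.pi-np.pi/2; d=(np.array(target)-p)/n
    print("pos",p.round(4),"close",round(c,3),"dyaw",round(dyaw,3),"clock",s["clock"])
    for i in range(n):
        ai=a+dyaw*i/n; X=np.array([np.cos(ai),np.sin(ai)]); Y=np.array([np.sin(ai),-np.cos(ai)])
        print([round(float(v)/.2,3) for v in(d[:2]@X,d[:2]@Y,-d[2])],[0,0,round(-dyaw/n/.1,3)])
E
python3 - <<'E'
from h import *
T=np.load("pics/top0.npz"); im,d=T["im"],T["d"]; P=cloud("top",d); hsv=cv2.cvtColor(im,cv2.COLOR_RGB2HSV)
for c in((168,184),(146,188),(191,182),(205,181)): print(c,hsv[c[1],c[0]],P[c[1],c[0]].round(4))
S=np.load("pics/scene0.npz"); sim,sd=S["im"],S["d"]; 
K,R,t=cam("top")
def ray(u,v,z):
    r=R.T@np.linalg.solve(K,[u,v,1]); o=-R.T@t; return o+r*(z-o[2])/r[2]
for n,lo,hi,z in(("red",(0,150,120),(8,255,255),.1212),("yel",(20,120,120),(32,255,255),.1248),("grn",(50,90,100),(80,255,255),.1212)):
    m=cv2.inRange(hsv,lo,hi); m[:,:110]=0;m[:,230:]=0;m[:140]=0;m[230:]=0
    k,l,st,ce=cv2.connectedComponentsWithStats(m)
    for i in range(1,k):
        if st[i,4]>100:
            X=ray(*ce[i],z); e=X[:2]-C; print(n,st[i],X.round(4),"slide xy",(e@XD).round(4),(e@YD).round(4),"medz",np.median(P[l==i][:,2]).round(4))
rows([.4345,-.2707,.23],np.radians(15.8),20)
E
```

```text
(168, 184) [ 25 137 223] [0.5622 0.0315 0.1265]
(146, 188) [ 65 106 190] [0.5552 0.0759 0.1221]
(191, 182) [  2 175 200] [ 0.5663 -0.0133  0.1216]
(205, 181) [ 17  98 185] [ 0.5684 -0.0408  0.1179]
red [159 165  19   8 110] [0.5942 0.0322 0.1212] slide xy 0.0338 -0.07 medz 0.1043
red [183 171  16  23 296] [ 0.567  -0.012   0.1212] slide xy 0.0008 -0.1101 medz 0.1224
red [163 197  20  11 166] [0.5274 0.0237 0.1212] slide xy -0.0335 -0.0693 medz 0.1046
yel [159 173  19  25 351] [0.561  0.0319 0.1248] slide xy 0.0009 -0.0657 medz 0.1263
grn [140 178  14  22 234] [0.5545 0.0759 0.1212] slide xy 0.0005 -0.0213 medz 0.1225
pos [0.1784 0.5462 0.2492] close 1.255 dyaw -0.979 clock 0.1
[-0.124, -0.174, 0.005] [0, 0, np.float64(0.49)]
[-0.133, -0.168, 0.005] [0, 0, np.float64(0.49)]
[-0.141, -0.161, 0.005] [0, 0, np.float64(0.49)]
[-0.148, -0.154, 0.005] [0, 0, np.float64(0.49)]
[-0.156, -0.147, 0.005] [0, 0, np.float64(0.49)]
[-0.163, -0.139, 0.005] [0, 0, np.float64(0.49)]
[-0.169, -0.131, 0.005] [0, 0, np.float64(0.49)]
[-0.176, -0.122, 0.005] [0, 0, np.float64(0.49)]
[-0.181, -0.114, 0.005] [0, 0, np.float64(0.49)]
[-0.187, -0.105, 0.005] [0, 0, np.float64(0.49)]
[-0.192, -0.095, 0.005] [0, 0, np.float64(0.49)]
[-0.196, -0.086, 0.005] [0, 0, np.float64(0.49)]
[-0.2, -0.076, 0.005] [0, 0, np.float64(0.49)]
[-0.204, -0.066, 0.005] [0, 0, np.float64(0.49)]
[-0.207, -0.056, 0.005] [0, 0, np.float64(0.49)]
[-0.209, -0.046, 0.005] [0, 0, np.float64(0.49)]
[-0.211, -0.036, 0.005] [0, 0, np.float64(0.49)]
[-0.213, -0.025, 0.005] [0, 0, np.float64(0.49)]
[-0.213, -0.015, 0.005] [0, 0, np.float64(0.49)]
[-0.214, -0.004, 0.005] [0, 0, np.float64(0.49)]
```

Call:
servo_tool:
  moves:
    - {"dp":[-0.124,-0.174,0.005],"delta_rot":[0,0,0.49],"fingers":1}
    - {"dp":[-0.133,-0.168,0.005],"delta_rot":[0,0,0.49],"fingers":1}
    - {"dp":[-0.141,-0.161,0.005],"delta_rot":[0,0,0.49],"fingers":1}
    - {"dp":[-0.148,-0.154,0.005],"delta_rot":[0,0,0.49],"fingers":1}
    - {"dp":[-0.156,-0.147,0.005],"delta_rot":[0,0,0.49],"fingers":1}
  force: 90

```text
clock: 0.6
position: [0.2426, 0.3406, 0.2446]
ee_rot: [0.0, 0.277, 0.961, -0.0]
contact_force: [1.3, 0.5, 0.8]
width: 0.0854
gripper_force: 0.0
```

Call:
servo_tool:
  moves:
    - {"dp":[-0.163,-0.139,0.005],"delta_rot":[0,0,0.49],"fingers":1}
    - {"dp":[-0.169,-0.131,0.005],"delta_rot":[0,0,0.49],"fingers":1}
    - {"dp":[-0.176,-0.122,0.005],"delta_rot":[0,0,0.49],"fingers":1}
    - {"dp":[-0.181,-0.114,0.005],"delta_rot":[0,0,0.49],"fingers":1}
    - {"dp":[-0.187,-0.105,0.005],"delta_rot":[0,0,0.49],"fingers":1}

```text
clock: 1.1
position: [0.3063, 0.1364, 0.2399]
ee_rot: [0.0, 0.393, 0.92, 0.0]
contact_force: [1.4, 0.3, -0.9]
width: 0.0853
gripper_force: 0.0
```

Call:
servo_tool:
  moves:
    - {"dp":[-0.192,-0.095,0.005],"delta_rot":[0,0,0.49],"fingers":1}
    - {"dp":[-0.196,-0.086,0.005],"delta_rot":[0,0,0.49],"fingers":1}
    - {"dp":[-0.2,-0.076,0.005],"delta_rot":[0,0,0.49],"fingers":1}
    - {"dp":[-0.204,-0.066,0.005],"delta_rot":[0,0,0.49],"fingers":1}
    - {"dp":[-0.207,-0.056,0.005],"delta_rot":[0,0,0.49],"fingers":1}

```text
clock: 1.6
position: [0.3706, -0.068, 0.2348]
ee_rot: [-0.0, 0.503, 0.864, 0.0]
contact_force: [-0.3, 0.9, -0.3]
width: 0.0856
gripper_force: 0.0
```

Call:
servo_tool:
  moves:
    - {"dp":[-0.209,-0.046,0.005],"delta_rot":[0,0,0.49],"fingers":1}
    - {"dp":[-0.211,-0.036,0.005],"delta_rot":[0,0,0.49],"fingers":1}
    - {"dp":[-0.213,-0.025,0.005],"delta_rot":[0,0,0.49],"fingers":1}
    - {"dp":[-0.213,-0.015,0.005],"delta_rot":[0,0,0.49],"fingers":1}
    - {"dp":[-0.214,-0.004,0.005],"delta_rot":[0,0,0.49],"fingers":1}

```text
clock: 2.1
position: [0.4347, -0.2722, 0.2295]
ee_rot: [-0.0, 0.605, 0.797, 0.0]
contact_force: [1.0, -0.3, 0.4]
width: 0.0853
gripper_force: 0.0
```

Call:
servo_tool:
  moves:
    - {"dp":[0,0,0],"delta_rot":[0,0,0],"fingers":1}
    - {"dp":[0,0,0],"delta_rot":[0,0,0],"fingers":1}

```text
clock: 2.3
position: [0.4343, -0.2708, 0.2291]
ee_rot: [-0.001, 0.604, 0.797, 0.0]
contact_force: [0.1, 0.4, -0.2]
width: 0.0853
gripper_force: 0.0
```

Call:
servo_tool:
  moves:
    - {"dp":[0,0,0.15],"delta_rot":[0,0,0],"fingers":1}
    - {"dp":[0,0,0.15],"delta_rot":[0,0,0],"fingers":1}
    - {"dp":[0,0,0.15],"delta_rot":[0,0,0],"fingers":1}
    - {"dp":[0,0,0.145],"delta_rot":[0,0,0],"fingers":1}
    - {"dp":[0,0,0],"delta_rot":[0,0,0],"fingers":0}
  force: 90

```text
clock: 2.8
position: [0.4317, -0.2667, 0.1079]
ee_rot: [-0.005, 0.603, 0.798, 0.0]
contact_force: [0.0, 0.1, 0.8]
width: 0.0732
gripper_force: 0.0
```

Call:
servo_tool:
  moves:
    - {"dp":[0,0,0],"delta_rot":[0,0,0],"fingers":0}
    - {"dp":[0,0,0],"delta_rot":[0,0,0],"fingers":0}
    - {"dp":[0,0,0],"delta_rot":[0,0,0],"fingers":0}
    - {"dp":[0,0,0],"delta_rot":[0,0,0],"fingers":0}
    - {"dp":[0,0,0],"delta_rot":[0,0,0],"fingers":0}

```text
clock: 3.3
position: [0.4355, -0.2712, 0.1128]
ee_rot: [0.002, 0.603, 0.797, -0.0]
contact_force: [-1.1, 1.1, 7.1]
width: 0.0247
gripper_force: 89.3
```

Call:
servo_tool:
  moves:
    - {"dp":[0,0,-0.06],"delta_rot":[0,0,0],"fingers":0}
    - {"dp":[0,0,-0.12],"delta_rot":[0,0,0],"fingers":0}
    - {"dp":[0,0,-0.15],"delta_rot":[0,0,0],"fingers":0}
    - {"dp":[0,0,-0.18],"delta_rot":[0,0,0],"fingers":0}
    - {"dp":[0,0,-0.19],"delta_rot":[0,0,0],"fingers":0}

```text
clock: 3.8
position: [0.434, -0.2699, 0.2522]
ee_rot: [-0.001, 0.604, 0.797, 0.0]
contact_force: [2.0, -0.4, -3.8]
width: 0.0252
gripper_force: 88.6
```

```bash
python3 - <<'E'
from h import *
S,d=imaging.get_image("scene"); st=readout.get_state(); print(st["position"],st["width"],st["contact_force"])
cv2.imwrite("pics/lift.png",cv2.resize(S[60:210,170:370][:,:,::-1],(800,600),interpolation=cv2.INTER_CUBIC))
np.savez("pics/lift.npz",im=S,d=d)
# expected crown wheel grip z etc
w=C+YD*(-.0657-.047)
rows([*w,.262],.139,8)
E
```

```text
[ 0.43690045 -0.27222875  0.25925345] 0.025297387231913073 [ 2.03057103 -1.81220212  2.08447391]
pos [ 0.4369 -0.2722  0.2593] close 0.275 dyaw -0.136 clock 3.85
[0.133, 0.122, -0.002] [0, 0, np.float64(0.17)]
[0.135, 0.119, -0.002] [0, 0, np.float64(0.17)]
[0.137, 0.117, -0.002] [0, 0, np.float64(0.17)]
[0.139, 0.115, -0.002] [0, 0, np.float64(0.17)]
[0.141, 0.112, -0.002] [0, 0, np.float64(0.17)]
[0.143, 0.11, -0.002] [0, 0, np.float64(0.17)]
[0.145, 0.108, -0.002] [0, 0, np.float64(0.17)]
[0.146, 0.105, -0.002] [0, 0, np.float64(0.17)]
```

View pics/lift.png

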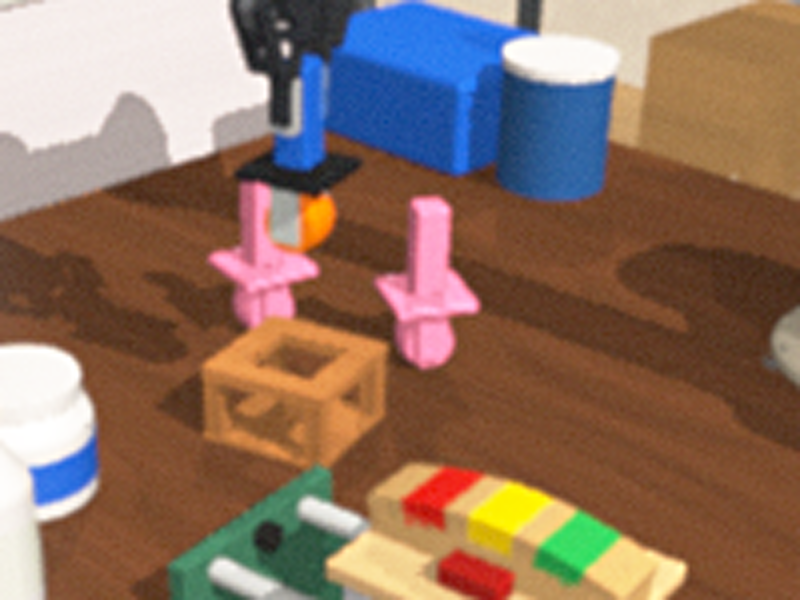

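Call:
servo_tool:
  moves:
    - {"dp":[0.133,0.122,-0.01],"delta_rot":[0,0,0.17],"fingers":0}
    - {"dp":[0.135,0.119,-0.01],"delta_rot":[0,0,0.17],"fingers":0}
    - {"dp":[0.137,0.117,-0.01],"delta_rot":[0,0,0.17],"fingers":0}
    - {"dp":[0.139,0.115,-0.01],"delta_rot":[0,0,0.17],"fingers":0}
    - {"dp":[0.141,0.112,-0.01],"delta_rot":[0,0,0.17],"fingers":0}

```text
clock: 4.35
position: [0.5157, -0.1081, 0.2612]
ee_rot: [-0.0, 0.637, 0.771, 0.0]
contact_force: [-0.0, -0.9, -3.1]
width: 0.0253
gripper_force: 89.4
```

Call:
servo_tool:
  moves:
    - {"dp":[0.143,0.11,0],"delta_rot":[0,0,0.17],"fingers":0}
    - {"dp":[0.13,0.09,0],"delta_rot":[0,0,0.17],"fingers":0}
    - {"dp":[0.08,0.06,0],"delta_rot":[0,0,0.17],"fingers":0}
    - {"dp":[0,0,0],"delta_rot":[0,0,0],"fingers":0}
    - {"dp":[0,0,0],"delta_rot":[0,0,0],"fingers":0}

```text
clock: 4.85
position: [0.5541, -0.0308, 0.2609]
ee_rot: [-0.0, 0.656, 0.755, -0.001]
contact_force: [-0.1, 0.2, -2.8]
width: 0.0251
gripper_force: 89.4
```

Call:
servo_tool:
  moves:
    - {"dp":[0,0,0],"delta_rot":[0,0,0],"fingers":0}
    - {"dp":[0,0,0],"delta_rot":[0,0,0],"fingers":0}

```text
clock: 5.05
position: [0.554, -0.0318, 0.261]
ee_rot: [-0.0, 0.657, 0.754, -0.0]
contact_force: [-0.3, 0.0, -3.1]
width: 0.025
gripper_force: 89.4
```

```bash
cat >> h.py <<'E'
def look(tag=None,pr=True):
    """carriage s, wheel point seen in scene, and TCP in slide frame"""
    im,d=imaging.get_image("scene"); P=cloud("scene",d); h=cv2.cvtColor(im,cv2.COLOR_RGB2HSV)
    if tag: np.savez(f"pics/{tag}.npz",im=im,d=d)
    st=readout.get_state(); out={}
    for n,lo,hi in(("red",(0,150,100),(6,255,255)),("yel",(22,130,100),(33,255,255)),("grn",(50,120,90),(80,255,255))):
        m=(cv2.inRange(h,lo,hi)>0)&(P[...,2]>.085)&(P[...,2]<.14); X=(P[...,:2]-C)@XD; m&=(abs(X)<(.022 if n=="red" else .03))
        p=P[m]; 
        if len(p)>15:
            y=(p[:,:2]-C)@YD; out[n]=(len(p),np.percentile(y,[3,50,97]).round(4),p[:,2].max().round(4))
    p=P[(cv2.inRange(h,(8,190,150),(18,255,255))>0)&(P[...,2]>.09)&(P[...,2]<.25)]
    if len(p): out["wheel"]=(len(p),((p[:,:2]-C)@YD).mean().round(4),p.min(0).round(4),p.max(0).round(4))
    q=st["position"]; e=q[:2]-C
    out["tcp"]=((e@XD).round(4),(e@YD).round(4),q[2].round(4)); out["F"]=st["contact_force"].round(1); out["t"]=st["clock"]
    if pr:
        for k in out: print(k,*(out[k] if isinstance(out[k],tuple) else [out[k]]))
    return out
E
python3 - <<'E'
from h import *
look("hover"); im=np.load("pics/hover.npz")["im"]
cv2.imwrite("pics/hover.png",cv2.resize(im[90:240,190:390][:,:,::-1],(800,600),interpolation=cv2.INTER_CUBIC))
rows([*(C+YD*(-.0657-.047)),.26],.139,2)
E
```

```text
red 112 [-0.1208 -0.1082 -0.0953] 0.1234
yel 227 [-0.0794 -0.0633 -0.0484] 0.1261
grn 209 [-0.0323 -0.0194 -0.006 ] 0.1232
wheel 99 -0.1103 [ 0.5331 -0.0458  0.1057] [0.5897 0.006  0.2094]
tcp -0.0148 -0.1279 0.2611
F [-0.  -0.3 -3.3]
t 5.1
pos [ 0.5541 -0.0318  0.2611] close 0.138 dyaw 0.001 clock 5.1
[0.038, 0.037, 0.003] [0, 0, np.float64(-0.007)]
[0.038, 0.037, 0.003] [0, 0, np.float64(-0.007)]
```

View pics/hover.png

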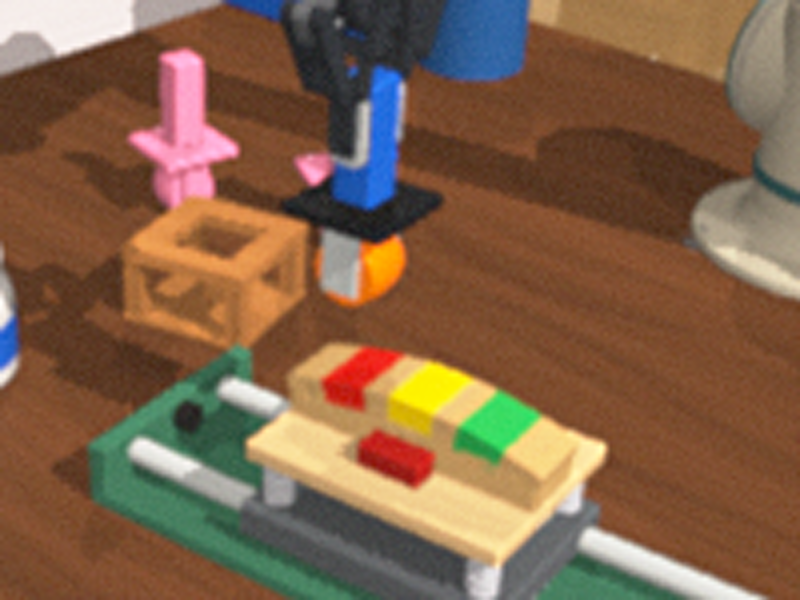

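```bash
cat > sim.py <<'E'
import numpy as np
def sim(s,v,w,tz,dys,dzs,dt=.002,m=6.0,tau=.04,log=None,kz=2500.):
    """slide-frame: s,v carriage; w wheel cmd y; tz TCP cmd z; per 0.1 s row increments (m). contact at crown TCP .233"""
    wa,za=w,tz; t=0; 
    for i,(dy,dz) in enumerate(zip(dys,dzs)):
        for k in range(50):
            w+=dy/50; tz+=dz/50
            wa+=(w-wa)*dt/tau; za+=(tz-za)*dt/tau
            e=wa-s; d=(.233-.272+np.sqrt(.272**2-e*e))-za
            F=0 if d<=0 else 2+(500*kz/(500+kz))*max(d-2/kz,0); 
            v+=(-F*e/.272-22*v)/m*dt; s+=v*dt
        print(i,"e %.1f s %.1f v %.1f F %.1f w %.1f eeff %.1f"%(1e3*e,1e3*s,1e3*v,F,1e3*wa,1e3*(e-.21*v)))
    return s,v,w,tz
E
python3 - <<'E'
from h import *; from sim import sim
im,d=(np.load("pics/hover.npz")[k] for k in("im","d")); P=cloud("scene",d); h=cv2.cvtColor(im,cv2.COLOR_RGB2HSV)
X=(P[...,:2]-C)@XD; m=(cv2.inRange(h,(0,150,60),(6,255,255))>0)&(X>.024)&(X<.06)&(P[...,2]>.06)&(P[...,2]<.13)
p=P[m]; Y=(p[:,:2]-C)@YD; print("block",m.sum(),p.mean(0).round(4),Y.mean().round(4),Y.min().round(4),Y.max().round(4),np.argwhere(m).mean(0))
print("proj wheel ctr",proj("scene",[.554,-.0318,.175]),"seen ~280,156.7")
o=sim(-.0657,0,-.0657-.045,.232,[0,0,0,0,.006],[-.01,-.008,0,0,0]); print()
sim(*o,[.015,.018,.017,.012,.006,.003],[0]*6)
rows([*(C+YD*(-.0657-.045)),.232],.139,5)
E
```

```text
block 169 [0.5983 0.0407 0.0997] -0.0622 -0.1148 -0.0426 [203.28402367 288.03550296]
proj wheel ctr [278.47300584 154.85052216] seen ~280,156.7
0 e -45.1 s -65.6 v 2.8 F 3.2 w -110.7 eeff -45.6
1 e -45.8 s -64.8 v 13.9 F 6.7 w -110.7 eeff -48.8
2 e -47.9 s -62.7 v 27.7 F 7.7 w -110.7 eeff -53.7
3 e -51.2 s -59.4 v 38.7 F 7.5 w -110.7 eeff -59.4
4 e -51.6 s -55.1 v 46.8 F 7.5 w -106.8 eeff -61.5

0 e -44.7 s -50.1 v 51.6 F 8.0 w -95.0 eeff -55.6
1 e -33.4 s -44.9 v 52.5 F 8.7 w -78.4 eeff -44.5
2 e -21.3 s -39.8 v 48.8 F 9.2 w -61.2 eeff -31.5
3 e -12.1 s -35.3 v 41.5 F 9.5 w -47.4 eeff -20.8
4 e -7.6 s -31.5 v 33.3 F 9.5 w -39.2 eeff -14.6
5 e -6.3 s -28.6 v 26.3 F 9.6 w -34.9 eeff -11.8
pos [ 0.5541 -0.0318  0.2611] close 0.138 dyaw 0.001 clock 5.1
[0.017, 0.015, 0.029] [0, 0, np.float64(-0.003)]
[0.017, 0.015, 0.029] [0, 0, np.float64(-0.003)]
[0.017, 0.015, 0.029] [0, 0, np.float64(-0.003)]
[0.017, 0.015, 0.029] [0, 0, np.float64(-0.003)]
[0.017, 0.015, 0.029] [0, 0, np.float64(-0.003)]
```

Call:
servo_tool:
  moves:
    - {"dp":[0.025,0.025,0.02],"delta_rot":[0,0,0],"fingers":0}
    - {"dp":[0.03,0.025,0.04],"delta_rot":[0,0,0],"fingers":0}
    - {"dp":[0.03,0.025,0.04],"delta_rot":[0,0,0],"fingers":0}
    - {"dp":[0,0,0.02],"delta_rot":[0,0,0],"fingers":0}
    - {"dp":[0,0,0],"delta_rot":[0,0,0],"fingers":0}

```text
clock: 5.6
position: [0.5664, -0.0115, 0.2356]
ee_rot: [-0.001, 0.656, 0.755, -0.001]
contact_force: [0.9, -0.7, -3.4]
width: 0.0255
gripper_force: 89.4
```

Call:
servo_tool:
  moves:
    - {"dp":[0,0,0],"delta_rot":[0,0,0],"fingers":0}
    - {"dp":[0,0,0],"delta_rot":[0,0,0],"fingers":0}

```text
clock: 5.8
position: [0.5671, -0.0121, 0.2373]
ee_rot: [0.0, 0.656, 0.755, 0.0]
contact_force: [-0.1, 1.1, -3.2]
width: 0.025
gripper_force: 89.4
```

```bash
cat >> h.py <<'E'
def track(n=1,tag=None):
    for i in range(n):
        im,d=imaging.get_image("scene"); st=readout.get_state()
        P=cloud("scene",d); h=cv2.cvtColor(im,cv2.COLOR_RGB2HSV); X=(P[...,:2]-C)@XD
        m=((cv2.inRange(h,(0,150,60),(6,255,255))>0)&(X>.026)&(X<.06)&(P[...,2]>.06)&(P[...,2]<.115)).astype(np.uint8)
        k,l,s_,ce=cv2.connectedComponentsWithStats(m); b=1+np.argmax(s_[1:,4]); p=P[l==b]; Y=(p[:,:2]-C)@YD
        g=(cv2.inRange(h,(50,120,90),(80,255,255))>0)&(abs(X)<.03)&(P[...,2]>.085)&(P[...,2]<.14); G=(P[g][:,:2]-C)@YD
        q=st["position"]; e=q[:2]-C
        s=np.mean(Y)+OFF
        print("t %.2f n %d blockY %.4f z %.4f grn(%d) %.4f | s %.4f tcp x %.4f y %.4f z %.4f e %.4f F %s"%(st["clock"],len(p),np.mean(Y),p[:,2].mean(),len(G),G.mean() if len(G) else 0,s,e@XD,e@YD,q[2],e@YD-s,st["contact_force"].round(1)))
        if tag: cv2.imwrite(f"pics/{tag}.png",cv2.resize(im[90:240,190:390][:,:,::-1],(800,600),interpolation=cv2.INTER_CUBIC))
OFF=0
E
python3 - <<'E'
from h import *
track(2,"pre")
E
```

```text
t 5.85 n 157 blockY -0.0603 z 0.0988 grn(210) -0.0190 | s -0.0603 tcp x 0.0008 y -0.1102 z 0.2373 e -0.0500 F [ 0.7 -0.2 -3.5]
t 5.90 n 156 blockY -0.0603 z 0.0988 grn(212) -0.0191 | s -0.0603 tcp x 0.0009 y -0.1102 z 0.2374 e -0.0499 F [ 0.4 -0.1 -2.9]
```

View pics/pre.png

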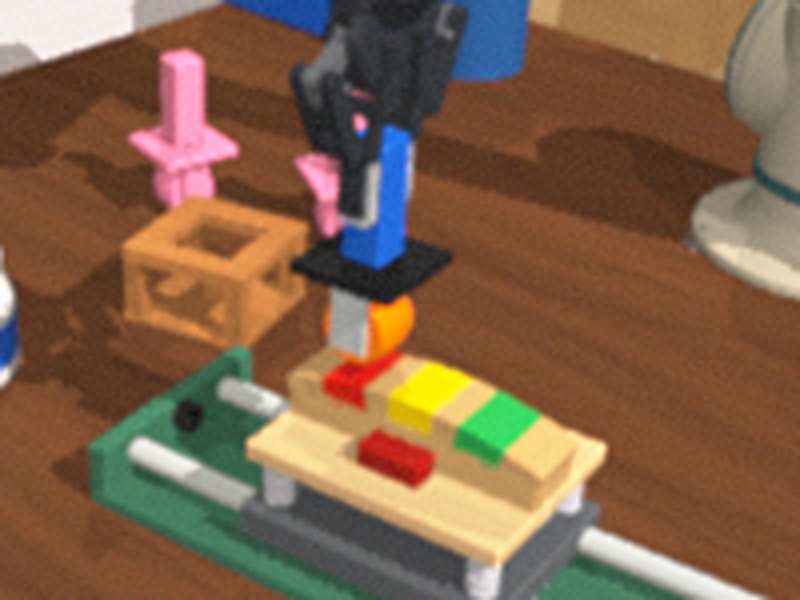

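The wheel (375,325) hangs just above the red tape (365,375). Pressing on now.

```bash
sed -i 's/^OFF=0$/OFF=-.0054/' h.py; python3 - <<'E'
from sim import sim
o=sim(-.0657,0,-.1102,.2373,[0,0,0,0,.006],[-.008,-.006,-.006,-.004,0]); print()
sim(*o,[.015,.019,.019,.014,.008]+[.003]*3,[0]*8)
E
```

```text
0 e -44.5 s -65.7 v 0.0 F 0.0 w -110.2 eeff -44.5
1 e -44.6 s -65.6 v 3.7 F 3.2 w -110.2 eeff -45.4
2 e -45.4 s -64.8 v 13.1 F 5.7 w -110.2 eeff -48.2
3 e -47.3 s -62.9 v 25.1 F 7.5 w -110.2 eeff -52.6
4 e -46.5 s -59.7 v 36.6 F 8.2 w -106.3 eeff -54.2

0 e -38.7 s -55.7 v 43.8 F 8.7 w -94.5 eeff -47.9
1 e -26.0 s -51.2 v 45.3 F 9.4 w -77.3 eeff -35.5
2 e -11.5 s -46.8 v 40.3 F 9.8 w -58.4 eeff -20.0
3 e 0.7 s -43.3 v 30.3 F 9.9 w -42.7 eeff -5.7
4 e 8.5 s -40.9 v 18.3 F 9.8 w -32.4 eeff 4.6
5 e 12.1 s -39.6 v 7.3 F 9.8 w -27.5 eeff 10.6
6 e 15.0 s -39.4 v -1.8 F 9.7 w -24.4 eeff 15.4
7 e 18.6 s -39.9 v -9.6 F 9.6 w -21.3 eeff 20.6
```

Call:
servo_tool:
  moves:
    - {"dp":[0,0,0.04],"delta_rot":[0,0,0],"fingers":0}
    - {"dp":[0,0,0.03],"delta_rot":[0,0,0],"fingers":0}
    - {"dp":[0,0,0.03],"delta_rot":[0,0,0],"fingers":0}
    - {"dp":[0,0,0.02],"delta_rot":[0,0,0],"fingers":0}
    - {"dp":[0.03,0,0],"delta_rot":[0,0,0],"fingers":0}

```text
clock: 6.4
position: [0.567, -0.0071, 0.2135]
ee_rot: [0.001, 0.657, 0.754, 0.0]
contact_force: [0.5, -1.7, 6.7]
width: 0.025
gripper_force: 90.6
```

```bash
python3 -c "
from h import *
track()"
```

```text
t 6.45 n 164 blockY -0.0525 z 0.0841 grn(221) -0.0114 | s -0.0579 tcp x 0.0014 y -0.1036 z 0.2138 e -0.0458 F [-0.2 -0.2  6. ]
```

Call:
servo_tool:
  moves:
    - {"dp":[0.07,0,-0.003],"delta_rot":[0,0,0],"fingers":0}
    - {"dp":[0.09,0,-0.004],"delta_rot":[0,0,0],"fingers":0}
    - {"dp":[0.09,0,-0.004],"delta_rot":[0,0,0],"fingers":0}
    - {"dp":[0.065,0,-0.003],"delta_rot":[0,0,0],"fingers":0}
    - {"dp":[0.035,0,0],"delta_rot":[0,0,0],"fingers":0}

```text
clock: 6.95
position: [0.5569, 0.0648, 0.2172]
ee_rot: [0.001, 0.656, 0.755, 0.001]
contact_force: [0.1, -0.4, 7.3]
width: 0.0246
gripper_force: 90.6
```

```bash
python3 -c "
from h import *
track(2)"
```

```text
t 7.00 n 171 blockY -0.0195 z 0.0837 grn(226) 0.0222 | s -0.0249 tcp x 0.0014 y -0.0317 z 0.2172 e -0.0068 F [0.6 1.7 6.5]
t 7.05 n 170 blockY -0.0174 z 0.0838 grn(226) 0.0243 | s -0.0228 tcp x 0.0014 y -0.0324 z 0.2171 e -0.0096 F [0.8 0.1 6. ]
```

```bash
cat > plan.py <<'E'
import numpy as np,sys
from scipy.optimize import brentq
def run(s,v,w,dys,m=5.5,b=0,T=.02,dt=.002,k=9.5/.272,tgt=0):
    wa=w; E=[]
    for dy in dys:
        for _ in range(50):
            w+=dy/50; wa+=(w-wa)*dt/T; e=wa-s-b; v+=(-k*e-22*v)/m*dt; s+=v*dt
        E.append(round(1e3*e,1))
    lam=-11/m-np.sqrt((11/m)**2+k/m)
    return e+v/lam,E,s,v
def plan(s,v,w,b=0,tgt=0):
    f=lambda D:run(s,v,w,[D*.5,D*.5,0,0,0],b=b)[0]-tgt
    D=brentq(f,-.06,.06); r=run(s,v,w,[D*.5,D*.5,0,0,0],b=b); print("D mm",round(D*1e3,1),"dp/row",round(D/.4,3),"e",r[1],"s,v end",round(r[2],4),round(r[3],4))
    return D
E
python3 -c "
from plan import *
for v in (.035,.042,.05): plan(-.0228,v,-.0324)"
```

```text
D mm 18.7 dp/row 0.047 e [-5.0, 2.0, 2.2, 1.3, 0.8] s,v end -0.0145 0.004
D mm 20.2 dp/row 0.051 e [-4.9, 2.4, 2.5, 1.5, 0.9] s,v end -0.0131 0.0046
D mm 22.0 dp/row 0.055 e [-4.9, 3.0, 2.9, 1.7, 1.0] s,v end -0.0114 0.0053
```

Call:
servo_tool:
  moves:
    - {"dp":[0.05,0,0],"delta_rot":[0,0,0],"fingers":0}
    - {"dp":[0.05,0,0],"delta_rot":[0,0,0],"fingers":0}
    - {"dp":[0,0,0],"delta_rot":[0,0,0],"fingers":0}
    - {"dp":[0,0,0],"delta_rot":[0,0,0],"fingers":0}

```text
clock: 7.45
position: [0.5542, 0.0842, 0.2171]
ee_rot: [0.001, 0.656, 0.755, 0.001]
contact_force: [0.5, 0.3, 6.2]
width: 0.0252
gripper_force: 90.7
```

```bash
sed -i 's/^        if tag: cv2.imwrite/        L.append((st["clock"],s,e@YD))\n&/; s/^    for i in range(n):/    L=[]\n&/' h.py; echo '    return L' > /tmp/r; python3 - <<'E'
t=open('h.py').read().replace("OFF=-.0054","    return L\nOFF=-.0054"); open('h.py','w').write(t)
E
cat > step.py <<'E'
import sys
from h import *; from plan import *
L=np.array(track(3)); v=np.polyfit(L[:,0],L[:,1],1)[0]; print("v",v.round(4))
for b in (0,.002,-.002): plan(L[-1,1],v,L[-1,2],b)
E
python3 step.py
```

```text
t 7.50 n 175 blockY -0.0032 z 0.0837 grn(230) 0.0379 | s -0.0086 tcp x 0.0015 y -0.0132 z 0.2171 e -0.0047 F [-0.2 -1.1  6.2]
t 7.55 n 172 blockY -0.0024 z 0.0835 grn(225) 0.0390 | s -0.0078 tcp x 0.0014 y -0.0133 z 0.2171 e -0.0055 F [-0.2  0.6  5.9]
t 7.60 n 174 blockY -0.0020 z 0.0837 grn(229) 0.0392 | s -0.0074 tcp x 0.0014 y -0.0134 z 0.2171 e -0.0059 F [ 1.1 -0.4  6.8]
v 0.0112
D mm 9.3 dp/row 0.023 e [np.float64(-3.2), np.float64(0.6), np.float64(0.8), np.float64(0.5), np.float64(0.3)] s,v end -0.0044 0.0015
D mm 11.6 dp/row 0.029 e [np.float64(-4.3), np.float64(0.5), np.float64(0.9), np.float64(0.6), np.float64(0.3)] s,v end -0.0041 0.0017
D mm 7.0 dp/row 0.017 e [np.float64(-2.1), np.float64(0.6), np.float64(0.7), np.float64(0.4), np.float64(0.3)] s,v end -0.0046 0.0014
```

Call:
servo_tool:
  moves:
    - {"dp":[0.023,0,0],"delta_rot":[0,0,0],"fingers":0}
    - {"dp":[0.023,0,0],"delta_rot":[0,0,0],"fingers":0}
    - {"dp":[0,0,0],"delta_rot":[0,0,0],"fingers":0}
    - {"dp":[0,0,0],"delta_rot":[0,0,0],"fingers":0}
    - {"dp":[0,0,0],"delta_rot":[0,0,0],"fingers":0}

```text
clock: 8.1
position: [0.553, 0.093, 0.2171]
ee_rot: [0.001, 0.656, 0.755, 0.001]
contact_force: [0.5, 0.3, 6.2]
width: 0.0249
gripper_force: 90.7
```

```bash
python3 step.py
```

```text
t 8.15 n 173 blockY 0.0027 z 0.0835 grn(230) 0.0443 | s -0.0027 tcp x 0.0014 y -0.0042 z 0.2171 e -0.0015 F [0.4 1.5 6.7]
t 8.20 n 173 blockY 0.0028 z 0.0836 grn(223) 0.0442 | s -0.0026 tcp x 0.0014 y -0.0042 z 0.2171 e -0.0016 F [-0.4  0.3  5.8]
t 8.25 n 173 blockY 0.0028 z 0.0836 grn(230) 0.0443 | s -0.0026 tcp x 0.0014 y -0.0042 z 0.2171 e -0.0016 F [ 0.2 -0.   5.9]
v 0.0009
D mm 2.1 dp/row 0.005 e [np.float64(-0.9), np.float64(0.0), np.float64(0.1), np.float64(0.1), np.float64(0.0)] s,v end -0.0022 0.0002
D mm 4.4 dp/row 0.011 e [np.float64(-2.0), np.float64(-0.0), np.float64(0.2), np.float64(0.1), np.float64(0.1)] s,v end -0.0019 0.0004
D mm -0.2 dp/row -0.001 e [np.float64(0.2), np.float64(0.1), np.float64(0.0), np.float64(0.0), np.float64(0.0)] s,v end -0.0025 0.0
```

Call:
servo_tool:
  moves:
    - {"dp":[0.002,0,0],"delta_rot":[0,0,0],"fingers":0}
    - {"dp":[0,0,0],"delta_rot":[0,0,0],"fingers":0}
    - {"dp":[0,0,0],"delta_rot":[0,0,0],"fingers":0}
    - {"dp":[0,0,0],"delta_rot":[0,0,0],"fingers":0}
    - {"dp":[0,0,0],"delta_rot":[0,0,0],"fingers":0}

```text
clock: 8.75
position: [0.553, 0.0932, 0.2171]
ee_rot: [0.001, 0.656, 0.755, 0.001]
contact_force: [0.4, -0.3, 6.3]
width: 0.0251
gripper_force: 90.7
```

```bash
python3 step.py
```

```text
t 8.80 n 170 blockY 0.0031 z 0.0837 grn(236) 0.0445 | s -0.0023 tcp x 0.0014 y -0.0039 z 0.2171 e -0.0016 F [-0.4  0.3  5.8]
t 8.85 n 176 blockY 0.0028 z 0.0836 grn(234) 0.0442 | s -0.0026 tcp x 0.0015 y -0.0039 z 0.2171 e -0.0013 F [-0.4  0.1  6.6]
t 8.90 n 174 blockY 0.0028 z 0.0836 grn(231) 0.0442 | s -0.0026 tcp x 0.0015 y -0.0039 z 0.2171 e -0.0013 F [ 0.7 -0.3  6.2]
v -0.0025
D mm 1.0 dp/row 0.002 e [np.float64(-0.8), np.float64(-0.2), np.float64(-0.1), np.float64(-0.0), np.float64(-0.0)] s,v end -0.0029 -0.0001
D mm 3.3 dp/row 0.008 e [np.float64(-1.9), np.float64(-0.2), np.float64(0.0), np.float64(0.0), np.float64(0.0)] s,v end -0.0026 0.0001
D mm -1.3 dp/row -0.003 e [np.float64(0.3), np.float64(-0.1), np.float64(-0.2), np.float64(-0.1), np.float64(-0.1)] s,v end -0.0032 -0.0003
```

Call:
servo_tool:
  moves:
    - {"dp":[0,0,0],"delta_rot":[0,0,0],"fingers":0}
    - {"dp":[0,0,0],"delta_rot":[0,0,0],"fingers":0}
    - {"dp":[0,0,0],"delta_rot":[0,0,0],"fingers":0}
    - {"dp":[0,0,0],"delta_rot":[0,0,0],"fingers":0}
    - {"dp":[0,0,0],"delta_rot":[0,0,0],"fingers":0}

```text
clock: 9.4
position: [0.553, 0.0932, 0.2172]
ee_rot: [0.001, 0.656, 0.754, 0.001]
contact_force: [-0.1, -0.1, 6.4]
width: 0.0255
gripper_force: 90.7
```

Call:
servo_tool:
  moves:
    - {"dp":[0,0,0],"delta_rot":[0,0,0],"fingers":0}
    - {"dp":[0,0,0],"delta_rot":[0,0,0],"fingers":0}
    - {"dp":[0,0,0],"delta_rot":[0,0,0],"fingers":0}

```text
clock: 9.7
position: [0.553, 0.0932, 0.2171]
ee_rot: [0.001, 0.656, 0.754, 0.001]
contact_force: [-1.3, -0.2, 6.5]
width: 0.025
gripper_force: 90.7
```

```bash
python3 step.py
```

```text
t 9.75 n 175 blockY 0.0028 z 0.0835 grn(233) 0.0442 | s -0.0026 tcp x 0.0014 y -0.0039 z 0.2171 e -0.0013 F [0.2 1.1 6.9]
t 9.80 n 172 blockY 0.0027 z 0.0836 grn(235) 0.0444 | s -0.0027 tcp x 0.0014 y -0.0039 z 0.2171 e -0.0012 F [ 0.6 -0.   5.9]
t 9.85 n 169 blockY 0.0029 z 0.0835 grn(233) 0.0442 | s -0.0025 tcp x 0.0014 y -0.0039 z 0.2171 e -0.0013 F [-0.6  0.6  6.5]
v 0.0008
D mm 1.7 dp/row 0.004 e [np.float64(-0.7), np.float64(0.0), np.float64(0.1), np.float64(0.1), np.float64(0.0)] s,v end -0.0022 0.0002
D mm 4.0 dp/row 0.01 e [np.float64(-1.8), np.float64(-0.0), np.float64(0.2), np.float64(0.1), np.float64(0.1)] s,v end -0.0019 0.0004
D mm -0.6 dp/row -0.001 e [np.float64(0.4), np.float64(0.1), np.float64(0.0), np.float64(0.0), np.float64(0.0)] s,v end -0.0025 0.0
```

Balanced almost perfectly on the crown, so I keep holding.

Call:
servo_tool:
  moves:
    - {"dp":[0,0,0],"delta_rot":[0,0,0],"fingers":0}
    - {"dp":[0,0,0],"delta_rot":[0,0,0],"fingers":0}
    - {"dp":[0,0,0],"delta_rot":[0,0,0],"fingers":0}
    - {"dp":[0,0,0],"delta_rot":[0,0,0],"fingers":0}
    - {"dp":[0,0,0],"delta_rot":[0,0,0],"fingers":0}

```text
clock: 10.35
position: [0.553, 0.0932, 0.2171]
ee_rot: [0.001, 0.656, 0.754, 0.001]
contact_force: [0.3, -0.5, 6.7]
width: 0.0253
gripper_force: 90.7
```

Call:
servo_tool:
  moves:
    - {"dp":[0,0,0],"delta_rot":[0,0,0],"fingers":0}
    - {"dp":[0,0,0],"delta_rot":[0,0,0],"fingers":0}
    - {"dp":[0,0,0],"delta_rot":[0,0,0],"fingers":0}
    - {"dp":[0,0,0],"delta_rot":[0,0,0],"fingers":0}
    - {"dp":[0,0,0],"delta_rot":[0,0,0],"fingers":0}

```text
clock: 10.85
position: [0.5529, 0.0933, 0.2171]
ee_rot: [0.001, 0.656, 0.754, 0.001]
contact_force: [0.7, -0.1, 5.3]
width: 0.0253
gripper_force: 90.7
```

```bash
python3 step.py
```

```text
t 10.90 n 173 blockY 0.0028 z 0.0836 grn(233) 0.0442 | s -0.0026 tcp x 0.0014 y -0.0039 z 0.2171 e -0.0013 F [-0.4 -0.2  6.1]
t 10.95 n 171 blockY 0.0029 z 0.0836 grn(237) 0.0443 | s -0.0025 tcp x 0.0014 y -0.0039 z 0.2171 e -0.0014 F [ 0.4 -0.9  5.9]
t 11.00 n 171 blockY 0.0030 z 0.0836 grn(236) 0.0443 | s -0.0024 tcp x 0.0014 y -0.0039 z 0.2171 e -0.0014 F [ 0.7 -0.5  6. ]
v 0.002
D mm 2.1 dp/row 0.005 e [np.float64(-0.8), np.float64(0.1), np.float64(0.2), np.float64(0.1), np.float64(0.1)] s,v end -0.0018 0.0003
D mm 4.4 dp/row 0.011 e [np.float64(-1.9), np.float64(0.0), np.float64(0.3), np.float64(0.2), np.float64(0.1)] s,v end -0.0016 0.0005
D mm -0.2 dp/row -0.001 e [np.float64(0.3), np.float64(0.1), np.float64(0.1), np.float64(0.0), np.float64(0.0)] s,v end -0.0021 0.0001
```

Call:
servo_tool:
  moves:
    - {"dp":[0,0,0],"delta_rot":[0,0,0],"fingers":0}
    - {"dp":[0,0,0],"delta_rot":[0,0,0],"fingers":0}
    - {"dp":[0,0,0],"delta_rot":[0,0,0],"fingers":0}
    - {"dp":[0,0,0],"delta_rot":[0,0,0],"fingers":0}
    - {"dp":[0,0,0],"delta_rot":[0,0,0],"fingers":0}

```text
clock: 11.5
position: [0.553, 0.0932, 0.2171]
ee_rot: [0.001, 0.656, 0.754, 0.001]
contact_force: [-0.5, 0.7, 5.9]
width: 0.0253
gripper_force: 90.7
```

Call:
servo_tool:
  moves:
    - {"dp":[0,0,0],"delta_rot":[0,0,0],"fingers":0}
    - {"dp":[0,0,0],"delta_rot":[0,0,0],"fingers":0}
    - {"dp":[0,0,0],"delta_rot":[0,0,0],"fingers":0}
    - {"dp":[0,0,0],"delta_rot":[0,0,0],"fingers":0}
    - {"dp":[0,0,0],"delta_rot":[0,0,0],"fingers":0}

```text
clock: 12.0
position: [0.553, 0.0932, 0.2171]
ee_rot: [0.001, 0.656, 0.754, 0.001]
contact_force: [-0.2, 0.5, 7.2]
width: 0.0251
gripper_force: 90.7
```

```bash
python3 step.py
```

```text
t 12.05 n 171 blockY 0.0029 z 0.0836 grn(233) 0.0443 | s -0.0025 tcp x 0.0014 y -0.0039 z 0.2171 e -0.0014 F [0.2 0.2 6. ]
t 12.10 n 175 blockY 0.0029 z 0.0835 grn(233) 0.0443 | s -0.0025 tcp x 0.0014 y -0.0039 z 0.2171 e -0.0014 F [ 0.2 -0.4  6.9]
t 12.15 n 171 blockY 0.0028 z 0.0835 grn(236) 0.0444 | s -0.0026 tcp x 0.0014 y -0.0039 z 0.2171 e -0.0014 F [-0.6 -0.4  6.4]
v -0.0004
D mm 1.5 dp/row 0.004 e [np.float64(-0.8), np.float64(-0.1), np.float64(0.0), np.float64(0.0), np.float64(0.0)] s,v end -0.0025 0.0001
D mm 3.8 dp/row 0.009 e [np.float64(-1.9), np.float64(-0.1), np.float64(0.1), np.float64(0.1), np.float64(0.0)] s,v end -0.0022 0.0003
D mm -0.8 dp/row -0.002 e [np.float64(0.4), np.float64(-0.0), np.float64(-0.1), np.float64(-0.0), np.float64(-0.0)] s,v end -0.0027 -0.0001
```

Call:
servo_tool:
  moves:
    - {"dp":[0,0,0],"delta_rot":[0,0,0],"fingers":0}
    - {"dp":[0,0,0],"delta_rot":[0,0,0],"fingers":0}
    - {"dp":[0,0,0],"delta_rot":[0,0,0],"fingers":0}
    - {"dp":[0,0,0],"delta_rot":[0,0,0],"fingers":0}
    - {"dp":[0,0,0],"delta_rot":[0,0,0],"fingers":0}

```text
clock: 12.65
position: [0.553, 0.0932, 0.2171]
ee_rot: [0.001, 0.656, 0.754, 0.001]
contact_force: [-0.3, 0.1, 5.8]
width: 0.0249
gripper_force: 90.7
```

Call:
servo_tool:
  moves:
    - {"dp":[0,0,0],"delta_rot":[0,0,0],"fingers":0}
    - {"dp":[0,0,0],"delta_rot":[0,0,0],"fingers":0}
    - {"dp":[0,0,0],"delta_rot":[0,0,0],"fingers":0}
    - {"dp":[0,0,0],"delta_rot":[0,0,0],"fingers":0}
    - {"dp":[0,0,0],"delta_rot":[0,0,0],"fingers":0}

```text
clock: 13.15
position: [0.553, 0.0933, 0.2171]
ee_rot: [0.001, 0.656, 0.755, 0.001]
contact_force: [0.1, -0.8, 5.2]
width: 0.0255
gripper_force: 90.7
```

```bash
python3 step.py; python3 -c "
from plan import run
for m in(4.5,6.5): print(run(0,0,0,[.005,.008,.008,.008,.006,.003,0,0,0],m=m))"
```

```text
t 13.20 n 173 blockY 0.0029 z 0.0836 grn(233) 0.0443 | s -0.0025 tcp x 0.0014 y -0.0039 z 0.2171 e -0.0014 F [ 0.1 -0.5  5.5]
t 13.25 n 171 blockY 0.0030 z 0.0836 grn(234) 0.0442 | s -0.0024 tcp x 0.0014 y -0.0039 z 0.2171 e -0.0015 F [ 0.2 -0.1  6.1]
t 13.30 n 172 blockY 0.0029 z 0.0835 grn(237) 0.0444 | s -0.0025 tcp x 0.0014 y -0.0039 z 0.2171 e -0.0014 F [ 0.6 -0.5  7. ]
v 0.0004
D mm 1.7 dp/row 0.004 e [np.float64(-0.8), np.float64(-0.0), np.float64(0.1), np.float64(0.1), np.float64(0.0)] s,v end -0.0022 0.0002
D mm 4.0 dp/row 0.01 e [np.float64(-1.9), np.float64(-0.1), np.float64(0.2), np.float64(0.1), np.float64(0.1)] s,v end -0.0019 0.0003
D mm -0.6 dp/row -0.001 e [np.float64(0.3), np.float64(0.0), np.float64(-0.0), np.float64(-0.0), np.float64(-0.0)] s,v end -0.0025 -0.0
(np.float64(0.08296810862722616), [4.1, 11.9, 20.9, 30.8, 40.2, 48.1, 54.3, 61.1, 69.1], -0.031230109906718588, -0.0855514934975518)
(np.float64(0.07865940649284212), [4.1, 11.8, 20.5, 30.0, 38.8, 45.8, 50.9, 56.5, 63.1], -0.02526486990052286, -0.0708822210396273)
```

Call:
servo_tool:
  moves:
    - {"dp":[0.025,0,0],"delta_rot":[0,0,0],"fingers":0}
    - {"dp":[0.04,0,0],"delta_rot":[0,0,0],"fingers":0}
    - {"dp":[0.04,0,0.003],"delta_rot":[0,0,0],"fingers":0}
    - {"dp":[0.04,0,0.004],"delta_rot":[0,0,0],"fingers":0}
    - {"dp":[0.03,0,0.004],"delta_rot":[0,0,0],"fingers":0}

```text
clock: 13.8
position: [0.548, 0.1286, 0.2149]
ee_rot: [0.0, 0.656, 0.754, 0.002]
contact_force: [0.1, 1.0, 6.9]
width: 0.0252
gripper_force: 90.7
```

```bash
python3 -c "
from h import *
track()"
```

```text
t 13.85 n 176 blockY 0.0041 z 0.0833 grn(160) 0.0484 | s -0.0013 tcp x 0.0014 y 0.0329 z 0.2148 e 0.0342 F [0.5 1.8 6.5]
```

Call:
servo_tool:
  moves:
    - {"dp":[0.035,0,0.003],"delta_rot":[0,0,0],"fingers":0}
    - {"dp":[0.025,0,0.003],"delta_rot":[0,0,0],"fingers":0}
    - {"dp":[0,0,0],"delta_rot":[0,0,0],"fingers":0}

```text
clock: 14.15
position: [0.5462, 0.1412, 0.2135]
ee_rot: [-0.0, 0.656, 0.755, 0.002]
contact_force: [0.4, 1.0, 5.2]
width: 0.025
gripper_force: 90.7
```

```bash
python3 -c "
from h import *
track(1,'green')"
```

```text
t 14.20 n 171 blockY -0.0040 z 0.0853 grn(96) 0.0364 | s -0.0094 tcp x 0.0014 y 0.0442 z 0.2135 e 0.0536 F [1.  0.8 6.3]
```

Call:
servo_tool:
  moves:
    - {"dp":[0,0,0],"delta_rot":[0,0,0],"fingers":0}
    - {"dp":[0,0,-0.1],"delta_rot":[0,0,0],"fingers":0}
    - {"dp":[0,0,-0.15],"delta_rot":[0,0,0],"fingers":0}
    - {"dp":[0,0,-0.15],"delta_rot":[0,0,0],"fingers":0}
    - {"dp":[0,0,-0.12],"delta_rot":[0,0,0],"fingers":0}

```text
clock: 14.7
position: [0.545, 0.1397, 0.3167]
ee_rot: [-0.001, 0.656, 0.755, -0.0]
contact_force: [0.9, 0.8, -3.0]
width: 0.0247
gripper_force: 89.6
```

Call:
servo_tool:
  moves:
    - {"dp":[0,0,-0.06],"delta_rot":[0,0,0],"fingers":0}
    - {"dp":[0,0,0],"delta_rot":[0,0,0],"fingers":0}
    - {"dp":[0,0,0],"delta_rot":[0,0,0],"fingers":0}
    - {"dp":[0,0,0],"delta_rot":[0,0,0],"fingers":0}
    - {"dp":[0,0,0],"delta_rot":[0,0,0],"fingers":0}

```text
clock: 15.2
position: [0.5452, 0.1391, 0.3268]
ee_rot: [-0.001, 0.656, 0.754, -0.001]
contact_force: [0.1, 0.1, -3.6]
width: 0.0248
gripper_force: 89.8
```

Call:
servo_tool:
  moves:
    - {"dp":[0,0,0],"delta_rot":[0,0,0],"fingers":0}
    - {"dp":[0,0,0],"delta_rot":[0,0,0],"fingers":0}
    - {"dp":[0,0,0],"delta_rot":[0,0,0],"fingers":0}
    - {"dp":[0,0,0],"delta_rot":[0,0,0],"fingers":0}
    - {"dp":[0,0,0],"delta_rot":[0,0,0],"fingers":0}

```text
clock: 15.7
position: [0.5458, 0.1391, 0.3285]
ee_rot: [0.0, 0.656, 0.754, 0.0]
contact_force: [-0.9, -0.3, -3.3]
width: 0.0251
gripper_force: 89.8
```

```bash
python3 -c "
from h import *
track(3,'end')"
```

```text
t 15.75 n 170 blockY -0.0259 z 0.0989 grn(221) 0.0155 | s -0.0313 tcp x 0.0008 y 0.0425 z 0.3285 e 0.0739 F [ 1.3  0.1 -2.8]
t 15.80 n 174 blockY -0.0262 z 0.0988 grn(229) 0.0154 | s -0.0316 tcp x 0.0007 y 0.0425 z 0.3284 e 0.0741 F [ 0.9  0.4 -3.2]
t 15.85 n 175 blockY -0.0261 z 0.0987 grn(229) 0.0156 | s -0.0315 tcp x 0.0007 y 0.0426 z 0.3285 e 0.0740 F [-0.1  0.  -3.9]
```

View pics/end.png

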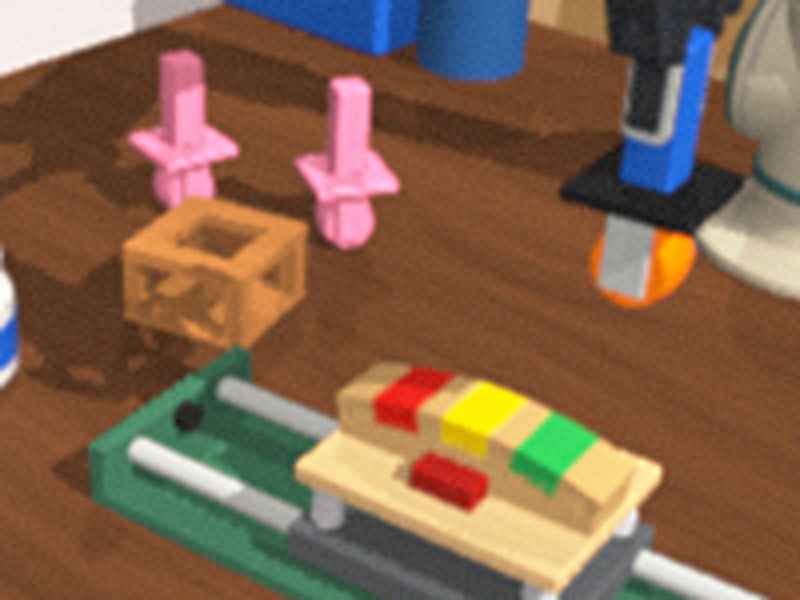

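The roller (645,260) is held upright and clear of the rail. The bed has sprung back up and the carriage is at rest.

```bash
python3 -c "
from rig import manip
print(manip.sign_off())"
```

```text
the job is handed in; nothing more can be done
None
```

The roller went from the red end over the yellow crown (held there more than 5 s at about 9.5 N) to the green end without lifting off, and the job is handed in with it held upright about 100 mm clear of the rail; sign-off returned no verdict.

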